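# Pin the jaw of a bowl cradle with a tapered drift

## Task

Set the bowl cradle to its pinned width: take the blue-handled tapered drift from the tool rack and push it, point down, through the hole of the sliding jaw plate and the hole of the bed under it, so that the drift itself pulls the two holes into line. Leave it standing fully home, its collar down on the jaw plate, and leave the red-handled straight pin in the rack.

Things in the scene. Friction and masses are not known exactly. Their poses are not given: they have to be found in the camera images.
- drift_grip (a point): Tapered steel drift, 0.2 kg, hanging upright by its collar in the rack: centre of its round blue handle (30 mm thick, 60 tall), 138 mm above the table; z up its axis. Collar 46 mm wide, 8 thick, its underside 38 mm below this point; then 24 mm of 30 mm straight shank, then a 48 mm taper to a 5 mm point 110 mm below this point. Lift it 80 mm or more to clear the rack.
- pin_grip (a point): Centre of the red handle of a straight 30 mm pin; handle and collar as the drift's. It stays in the rack: wood, 270 x 70 mm, top 100 mm above the table, three 35 mm holes in a row 85 mm apart, the row within 15 degrees of the robot's straight-ahead (x). Drift, red pin and a wooden-handled scraper hang there in any order, all with handles of one size.
- bed_hole (a point): Centre of the 33 mm through hole in the cradle's fixed yellow bed (12 mm thick, free below), at its upper face, 85 mm above the table. y: along the bed, away from its fixed cork-faced jaw. On the bed lies the 10 mm aluminium jaw plate with its own 33 mm hole; its upright (54 mm above the bed) is 99 to 126 mm from that hole towards -y. Drift home: handle centre 48 mm above this point.
- jaw (a joint): Offset (m) of the jaw plate's hole from the bed's hole along +y of bed_hole; 0 = in line. Starts at 8 to 12 mm; slides -6 to +18 mm with 2.5 N friction and stays where left. The drift's point, lowered over the centre of the bed's hole, lies inside both holes; pushed straight down, its taper draws the plate into line.
There are look-alikes about, which are no part of the job. Leave any green look-alike of the part that bears drift_grip alone.

How it is judged:
On the way:
1. the drift is lifted clear of the rack (height (world z) of drift_grip above 0.2 m), for 0.1 s.
At the end, for the whole second after the job is handed in: The drift stands through both holes: handle centre within 12 mm sideways of the bed hole's axis and 40 to 52 mm above it (48 is home), tilt under 10 degrees; the jaw plate is at rest within 4.5 mm of line; the red pin is within 30 mm of its start in the rack (horizontal distance between drift_grip and bed_hole below 0.012 m and z of drift_grip in the frame of bed_hole between 0.04 and 0.052 m and angle between drift_grip's own z axis and vertical below 0.175 rad and value of joint jaw between -0.0045 and 0.0045 m and velocity of joint jaw between -0.01 and 0.01 m/s and distance of pin_grip from where it was at the start of the episode below 0.03 m); the robot touches nothing.
It fails at once if the jaw plate is pushed into line by anything but the drift in the holes (value of joint jaw below 0.0045 m and horizontal distance between drift_grip and bed_hole above 0.03 m).
It fails at once if the red-handled pin is pulled from the rack (distance of pin_grip from where it was at the start of the episode above 0.05 m).
It also fails if it takes over 35 s, if anything falls off the work surface, if the arm or the gripper's body presses on something with over 40 N, if the wrist force passes 120 N, or if a joint passes its speed limit or range.

## Robot

A 6-joint arm with a two-finger parallel gripper is mounted at the origin on the work surface. World frame = base frame: x ahead of the robot, y to its left, z up, the work surface at z = 0. Lengths are in m, angles in rad, forces in N, time in s.
With the tool pointing down it reaches from about 0.225 to 0.875 m from the base axis. Payload 3.4 kg.
Tool frame: the origin (TCP) lies at the very end of the fingers, on their centre line; the grasp point (between the pads) lies 19 mm behind it; z points along the fingers, x is the direction in which the jaws open and shut, and the axes are right-handed (so a half turn about z gives the same grasp; the last joint's range is limited). The gripper opens to 85 mm and grips with 20 to 120 N. Pads are 22 mm wide; open, the fingers measure 114 mm over their backs; the gripper's body (76 mm by 85 mm) begins 54 mm behind the grasp point. The pads swing forward as they close: fully open they stand 13 mm farther back than shut.
Start: joints at [1.1, 0.276, 1.505, -0, 1.361, -0.121], TCP at [0.197, 0.54, 0.231] pointing down, gripper open.
Joint ranges: [-2.89, 2.89], [-0.75, 2.08], [0.22, 2.7], [-1.18, 4.32], [0.11, 2.71], [-2.7, 2.7]. Speed limits (rad/s): [2.57, 2.57, 3.14, 3.14, 3.14, 3.14].

## Interface

Orientations are given as a rotation vector (axis times angle).
In Python, from station import observe, camera, camera_info, sign_off gives the robot as it stands.
- The arm moves only by the tool send_rows, never from a script. Its argument "plan" is a list that holds one entry, the list of rows, each a list of 7 numbers: the closure, from 0 (fully open) to 1 (shut), then the shift along the tool's x, y, z in mm, then the turn, a rotation vector about the tool's x, y, z in degrees. In form: [[[grip, x, y, z, ax, ay, az], ...]]. A call has 1 to 20 rows; each row is the pose to reach, as a shift and turn from the pose measured when the call began, along the tool's axes at that moment; what a row does not reach only later rows make up. A row lasts 1/12 s, in which the tool goes at most 41.7 mm and 7.16 degrees, less where a joint would pass 70% of its speed; a pose out of reach is approached as far as the arm can. A call with a gripper value outside its range is refused whole. The fingers move at their own pace and stop on an object; "grip_force" is the grip in N (left out, the last holds). Time passes only in rows, so rows that repeat a pose let the fingers close. It gives the time, the measured TCP pose, the force and the opening at its end, in the units of the state.
- observe(): the state, without advancing time (a new reading comes with each control period).
- camera(name): name is "scene" or "top" or "wrist"; returns the picture (420x560x3 uint8, red, green, blue); there is no depth.
- camera_info(name): a dict with "vertical_fov" (degrees; the focal length in pixels is half the picture's height over the tangent of half this angle, whatever the lens; pixels are square), "cx", "cy" (the principal point, pixels), "pose" (4x4, takes a point from camera to world coordinates); the wrist camera has in their place "T_tool_cam" (4x4, takes a point from camera to tool coordinates, whose origin is the TCP and whose axes are the tool frame's). Camera axes: x right, y down, z forward; pixel columns grow to the right and rows downward; lengths in m; the calibration is good to about 2 mm. A picture is of the moment at which its call begins: read the wrist's pose just before it. camera_info takes no time and is no camera call.
- sign_off(): hands the job in, once; it reports no verdict.
The state is a dict: "t": time; "q": joint angles; "joint_vel": joint speeds; "tau": joint torques, N m; "eef_pos": TCP position; "orientation": TCP orientation; "wrist_force": force on the tool from outside, world axes, zero at the start; "ft_torque": the same for the moment, N m; "finger_gap": opening from 0.0 (shut) to 1.0 (fully open).
Only numpy, scipy, OpenCV 4.12 (cv2) and the standard library are available. Lean on these libraries where they do the work, as an engineer would, in place of code of your own. Each camera call takes 0.05 s, during which the arm holds its last target.

## Working session

There is one attempt and no reset: what is moved stays moved. The work goes in short steps, Python scripts to look and compute and a tool call to move; the robot and the scene stay as the last step left them, time stands still between calls to the robot, and variables do not carry over. Pictures are saved under pics/ and viewed, and the job is handed in when it is done.

Besides the shell and the picture viewer there is one more tool, called after ">>>" by a JSON object that holds its "name" and its "arguments", one argument or row to a line. send_rows: Moves the arm, as the interface text tells. Its arguments: {"type":"object","properties":{"plan":{"type":"array"},"grip_force":{"type":"number"}},"required":["plan"]}

```bash
mkdir -p pics
python3 - <<'E'
from station import *
import cv2
print(observe())
for n in ["scene","top","wrist"]:
    print(n,camera_info(n))
    cv2.imwrite(f"pics/{n}0.png",camera(n)[:,:,::-1])
E
ls
```

```text
{'t': 0.0, 'q': array([ 1.10002121e+00,  2.76559440e-01,  1.50617665e+00, -2.33306365e-05,
        1.36072212e+00, -1.21017640e-01]), 'joint_vel': array([-0.00115868, -0.00093818,  0.00162967,  0.00085669,  0.002183  ,
        0.00108013]), 'tau': array([-4.07856969e-04, -4.16768610e+01, -2.45810813e+01, -3.76528760e-04,
        1.09673876e-02, -1.78997971e-05]), 'eef_pos': array([0.19680038, 0.53967333, 0.23044267]), 'orientation': array([ 2.57332457e+00,  1.80054476e+00, -2.56869865e-03]), 'wrist_force': array([-0.01706469, -0.71316613, -0.59553801]), 'ft_torque': array([0.00641733, 0.03674633, 0.0211558 ]), 'finger_gap': 0.9973341565744295}
scene {'vertical_fov': 46.76552405456104, 'cx': 280.8301587574079, 'cy': 211.0279657529866, 'pose': array([[-0.3688849 ,  0.49292179, -0.7880051 ,  1.20386149],
       [ 0.92939642,  0.20664096, -0.30581334,  0.37483489],
       [ 0.01209207, -0.84517905, -0.53434648,  0.55380815],
       [ 0.        ,  0.        ,  0.        ,  1.        ]])}
top {'vertical_fov': 53.26188051810476, 'cx': 280.13523747082274, 'cy': 211.2424290988503, 'pose': array([[ 0.01206253, -0.99326402,  0.1152436 ,  0.46539299],
       [-0.99991084, -0.0113218 ,  0.0070799 ,  0.12403081],
       [-0.00572744, -0.11531873, -0.99331203,  0.8067456 ],
       [ 0.        ,  0.        ,  0.        ,  1.        ]])}
wrist {'vertical_fov': 70.95502998278758, 'cx': 273.58812468561797, 'cy': 211.24911310141417, 'T_tool_cam': array([[ 9.99998184e-01,  1.29572881e-03, -1.39739224e-03,
        -2.13304669e-04],
       [-8.29436545e-04,  9.56113617e-01,  2.92994987e-01,
        -7.41448190e-02],
       [ 1.71570779e-03, -2.92993296e-01,  9.56112956e-01,
        -1.43086031e-01],
       [ 0.00000000e+00,  0.00000000e+00,  0.00000000e+00,
         1.00000000e+00]])}
pics
```

View pics/scene0.png

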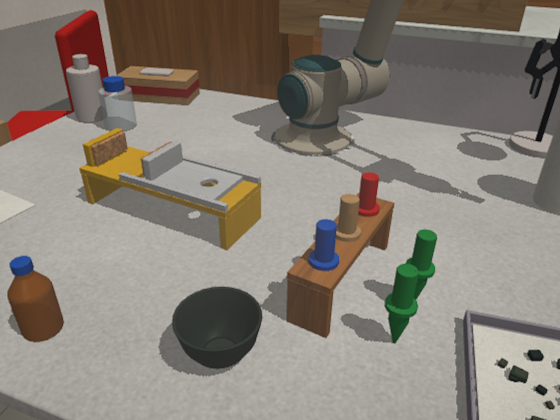

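View pics/top0.png

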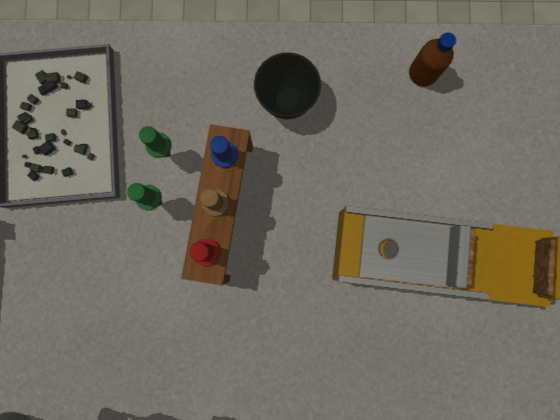

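View pics/wrist0.png

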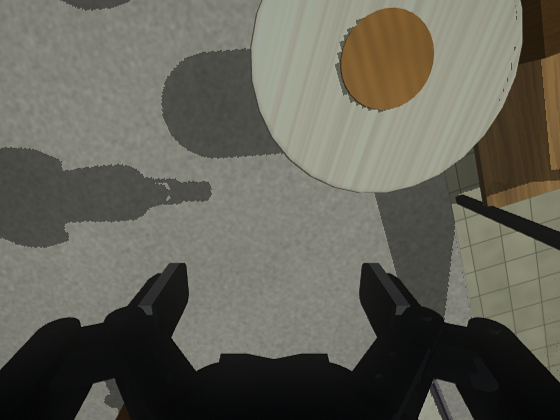

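Candidates for the blue drift: the blue handle in the rack at scene (325,240) / top (222,150); the blue bottle caps at scene (22,265) and (114,85), top (447,41); the green look-alikes at scene (424,250) and (404,290). The other rack tools are the scraper at (348,212) and the red pin at (369,190). The rack's blue handle fits the description. I'll check it close up and measure.

```bash
cat > h.py <<'E'
import numpy as np, cv2
from station import *
from scipy.spatial.transform import Rotation as R
def K(i):
    f=210/np.tan(np.radians(i["vertical_fov"])/2); return f,i["cx"],i["cy"]
def wristpose():
    o=observe(); T=np.eye(4); T[:3,:3]=R.from_rotvec(o["orientation"]).as_matrix(); T[:3,3]=o["eef_pos"]; return T
def pose(n,T=None):
    i=camera_info(n)
    return i["pose"] if n!="wrist" else T@i["T_tool_cam"]
def ray(n,u,v,T=None):
    f,cx,cy=K(camera_info(n)); P=pose(n,T)
    d=P[:3,:3]@np.array([(u-cx)/f,(v-cy)/f,1]); return P[:3,3],d
def atz(n,u,v,z,T=None):
    o,d=ray(n,u,v,T); return o+d*(z-o[2])/d[2]
def proj(n,p,T=None):
    f,cx,cy=K(camera_info(n)); P=pose(n,T)
    c=P[:3,:3].T@(np.array(p)-P[:3,3]); return np.array([cx+f*c[0]/c[2],cy+f*c[1]/c[2]])
E
python3 - <<'E'
from h import *
t=cv2.imread("pics/top0.png"); s=cv2.imread("pics/scene0.png")
a=cv2.resize(t[110:300,160:270],None,fx=3,fy=3,interpolation=cv2.INTER_CUBIC)
b=cv2.resize(t[195:310,330:480],None,fx=3,fy=3,interpolation=cv2.INTER_CUBIC)
im=np.zeros((570,800,3),np.uint8); im[:570,:330]=a; im[:345,340:790]=b
cv2.imwrite("pics/topcrop.png",im)
c=cv2.resize(s[160:290,270:420],None,fx=4,fy=4,interpolation=cv2.INTER_CUBIC)
cv2.imwrite("pics/scrack.png",c)
c=cv2.resize(s[120:240,70:270],None,fx=4,fy=4,interpolation=cv2.INTER_CUBIC)
cv2.imwrite("pics/sccr.png",c)
T=wristpose(); print(T.round(3)); print(pose("wrist",T).round(3))
E
```

```text
[[ 0.343  0.939 -0.001  0.197]
 [ 0.939 -0.343 -0.001  0.54 ]
 [-0.001 -0.    -1.     0.231]
 [ 0.     0.     0.     1.   ]]
[[ 0.342  0.899  0.274  0.127]
 [ 0.94  -0.326 -0.103  0.565]
 [-0.003  0.293 -0.956  0.374]
 [ 0.     0.     0.     1.   ]]
```

View pics/topcrop.png

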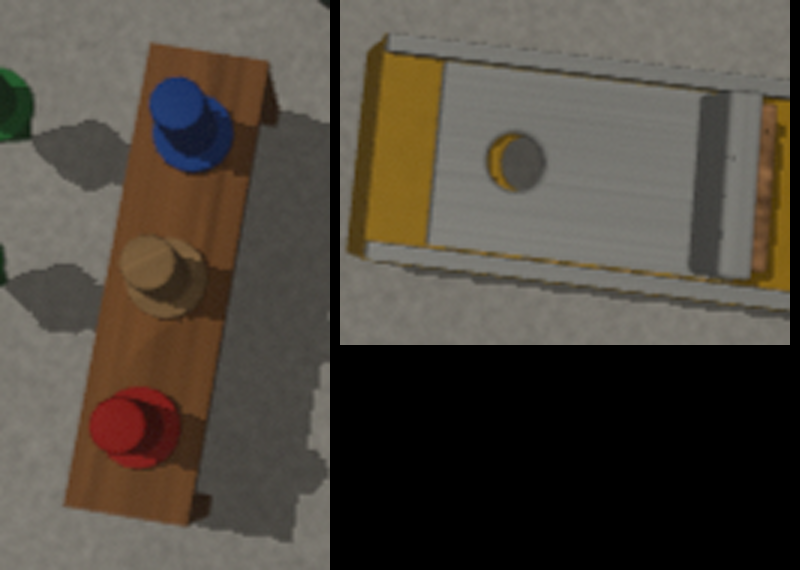

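View pics/scrack.png

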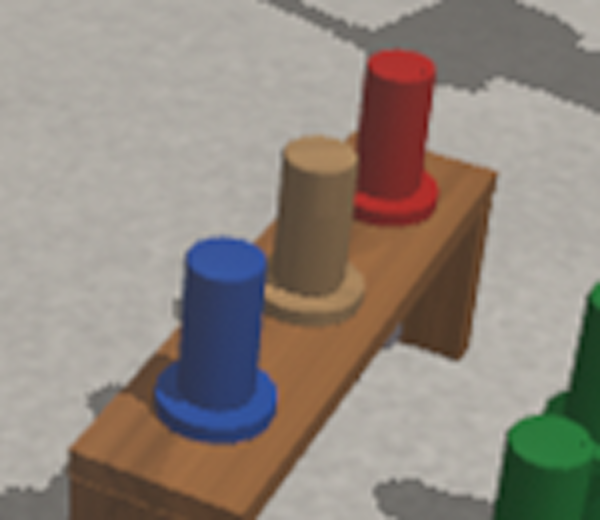

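View pics/sccr.png

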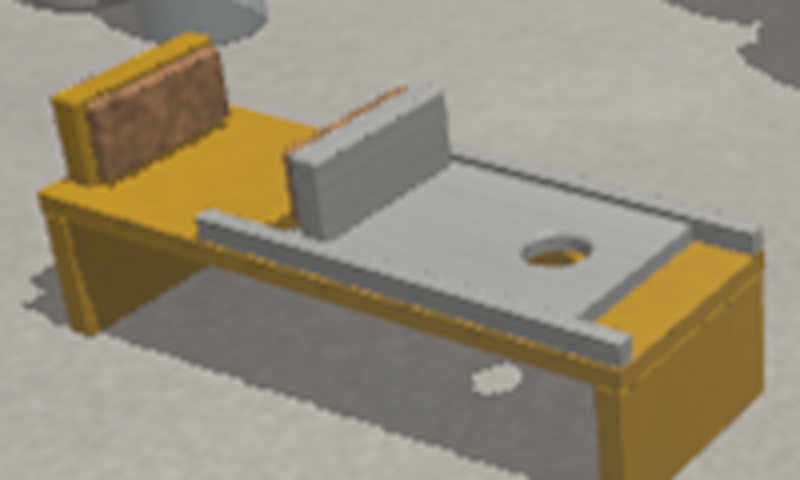

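Run:
```python
from h import *
print("blue top", atz("top",219.3,144,.168), atz("scene",326.5,224.75,.168))
print("red top", atz("top",160+119/3,110+422/3,.168), atz("scene",270+401/4,160+66/4,.168))
print("scraper", atz("top",160+148/3,110+263/3,.168))
f=lambda u,v,z:atz("top",330+(u-340)/3,195+v/3,z)
g=lambda u,v,z:atz("scene",70+u/4,120+v/4,z)
print("plate hole",f(516,161,.095),g(557,250,.095))
print("bed hole -left edge +", f(501,162,.085))
print("plate edge mid", f(445,62,.095),f(430,244,.095))
print("upright top edge", f(763,93,.139),f(750,278,.139))
print("rail", f(390,45,.095),f(790,92,.095))
```

```text
blue top [0.64441319 0.22512372 0.168     ] [0.64375578 0.22761269 0.168     ]
red top [0.47776124 0.2502048  0.168     ] [0.47565042 0.25273327 0.168     ]
scraper [0.55933845 0.23806411 0.168     ]
plate hole [ 0.48636076 -0.05516953  0.095     ] [ 0.48465399 -0.05421014  0.095     ]
bed hole -left edge + [ 0.48598376 -0.0491173   0.085     ]
plate edge mid [ 0.54201869 -0.01583334  0.095     ] [ 0.43949631 -0.00629459  0.095     ]
upright top edge [ 0.5226465  -0.17580827  0.139     ] [ 0.42557384 -0.16511992  0.139     ]
rail [0.55140474 0.01536821 0.095     ] [ 0.52716439 -0.2108432   0.095     ]
```

```bash
cat >> h.py <<'E'
def shift(p,yaw):  # target TCP pos, tool x heading (deg), tool straight down
    T=wristpose(); c,s=np.cos(np.radians(yaw)),np.sin(np.radians(yaw))
    Rt=np.array([[c,s,0],[s,-c,0],[0,0,-1.]])
    return (T[:3,:3].T@(np.array(p)-T[:3,3])*1000).round(1), np.degrees(R.from_matrix(T[:3,:3].T@Rt).as_rotvec()).round(2)
E
python3 -c "
from h import *
print(shift([.644,.226,.28],81.5))"
```

```text
(array([-141.7,  527.6,  -49.2]), array([ -0.02,   0.08, -11.54]))
```

>>> {"name": "send_rows", "arguments": {
  "plan": [
    [[0,-142,528,-49,0,0,-11.5],[0,-142,528,-49,0,0,-11.5],[0,-142,528,-49,0,0,-11.5],[0,-142,528,-49,0,0,-11.5],[0,-142,528,-49,0,0,-11.5],[0,-142,528,-49,0,0,-11.5],[0,-142,528,-49,0,0,-11.5],[0,-142,528,-49,0,0,-11.5],[0,-142,528,-49,0,0,-11.5],[0,-142,528,-49,0,0,-11.5],[0,-142,528,-49,0,0,-11.5],[0,-142,528,-49,0,0,-11.5],[0,-142,528,-49,0,0,-11.5],[0,-142,528,-49,0,0,-11.5],[0,-142,528,-49,0,0,-11.5],[0,-142,528,-49,0,0,-11.5],[0,-142,528,-49,0,0,-11.5],[0,-142,528,-49,0,0,-11.5]]
  ],
  "grip_force": 60
}}

```text
t: 1.65
eef_pos: [0.6426, 0.2269, 0.2799]
orientation: [-2.378, -2.052, 0.003]
wrist_force: [-0.2, -0.2, -0.9]
finger_gap: 0.999
```

Run:
```python
from h import *
T=wristpose(); im=camera("wrist"); np.save("T1.npy",T); cv2.imwrite("pics/w1.png",im[:,:,::-1])
print(observe()["t"],T.round(4)); print(proj("wrist",[.644,.226,.168],T))
hsv=cv2.cvtColor(im,cv2.COLOR_RGB2HSV); m=cv2.inRange(hsv,(105,120,40),(130,255,255))
n,l,st,c=cv2.connectedComponentsWithStats(m); print([(list(st[i]),c[i]) for i in range(1,n) if st[i][4]>100])
```

```text
1.7 [[ 1.466e-01  9.892e-01 -1.600e-03  6.426e-01]
 [ 9.892e-01 -1.466e-01 -8.000e-04  2.269e-01]
 [-1.000e-03 -1.400e-03 -1.000e+00  2.799e-01]
 [ 0.000e+00  0.000e+00  0.000e+00  1.000e+00]]
[273.67523406 208.94846055]
[([np.int32(254), np.int32(172), np.int32(41), np.int32(51), np.int32(1604)], array([273.53990025, 195.91396509]))]
```

View pics/w1.png

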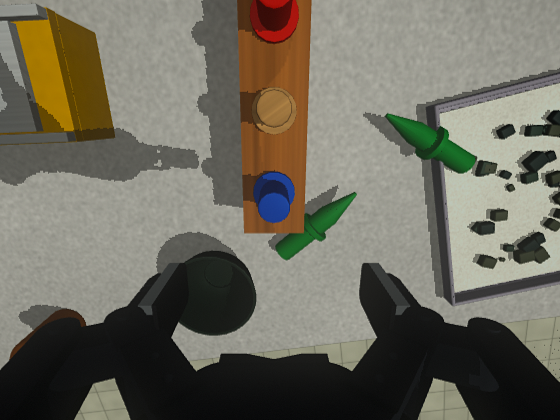

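Wrist view: blue handle top at (274,207), as predicted. The green pieces now lie on the table at (316,228) and (430,143). I'll check the scene view before going down.

Run:
```python
from h import *
T=np.load("T1.npy")
im=cv2.imread("pics/w1.png"); cv2.imwrite("pics/w1c.png",cv2.resize(im[150:270,210:370],None,fx=5,fy=5,interpolation=cv2.INTER_CUBIC))
cv2.imwrite("pics/scene1.png",camera("scene")[:,:,::-1])
```

```text
(no output)
```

View pics/w1c.png

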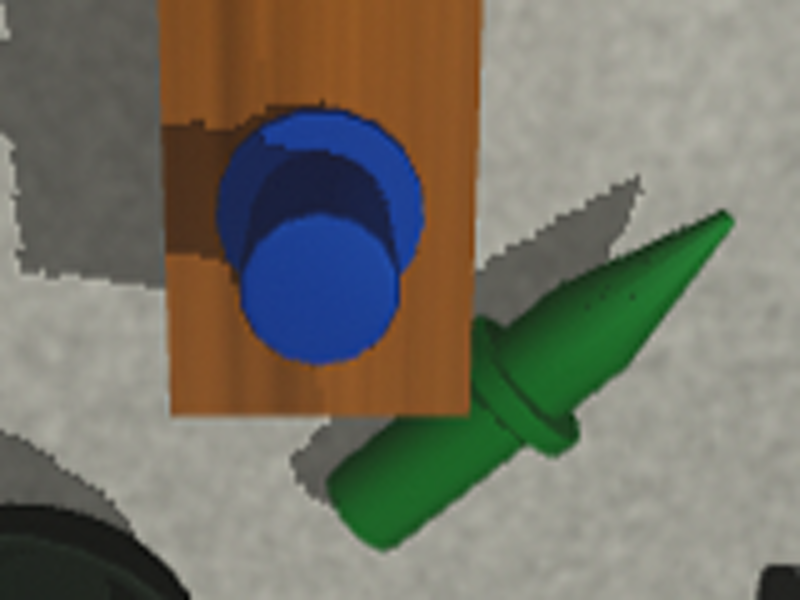

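View pics/scene1.png

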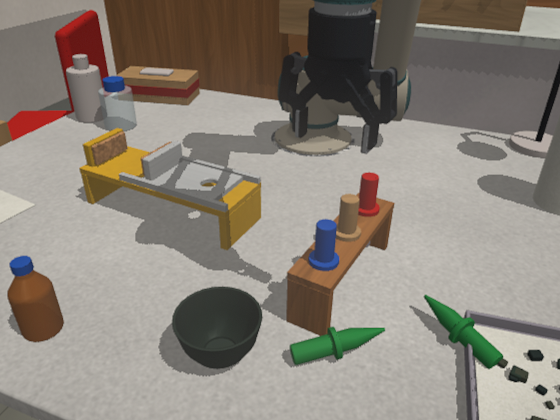

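The greens had been standing on their points and toppled by themselves; they lie clear of the path. Blue handle top centre is at (274,207.8).

Run:
```python
from h import *
T=np.load("T1.npy"); p=atz("wrist",274,207.8,.168,T); print(p); print(shift([p[0]-.0005,p[1],.123],81.5))
```

```text
[0.64297423 0.22644721 0.168     ]
(array([ -0.3,  -0.3, 157.2]), array([-0.03,  0.06,  0.08]))
```

>>> {"name": "send_rows", "arguments": {
  "plan": [
    [[0,-0.3,0.5,40,0,0,0],[0,-0.3,0.5,80,0,0,0],[0,-0.3,0.5,115,0,0,0],[0,-0.3,0.5,140,0,0,0],[0,-0.3,0.5,157,0,0,0],[0,-0.3,0.5,157,0,0,0],[0,-0.3,0.5,157,0,0,0],[1,-0.3,0.5,157,0,0,0],[1,-0.3,0.5,157,0,0,0],[1,-0.3,0.5,157,0,0,0],[1,-0.3,0.5,157,0,0,0],[1,-0.3,0.5,157,0,0,0],[1,-0.3,0.5,157,0,0,0],[1,-0.3,0.5,157,0,0,0],[1,-0.3,0.5,157,0,0,0]]
  ],
  "grip_force": 80
}}

```text
t: 3.0
eef_pos: [0.644, 0.2266, 0.1246]
orientation: [2.378, 2.051, 0.002]
wrist_force: [-0.7, 0.3, 6.7]
finger_gap: 0.335
```

Run:
```python
from h import *
print(observe())
c=camera("scene")[:,:,::-1]; cv2.imwrite("pics/scene2.png",cv2.resize(c[120:330,230:430],None,fx=2.8,fy=2.8))
```

```text
{'t': 3.0, 'q': array([ 2.36832855e-01,  5.02033882e-01,  1.41497188e+00, -5.84913805e-04,
        1.22305110e+00, -1.18663955e+00]), 'joint_vel': array([ 0.00065407, -0.00175468,  0.0004485 , -0.00120624,  0.0004043 ,
       -0.00145859]), 'tau': array([-3.36446185e-01, -4.93901718e+01, -2.11370999e+01, -1.15988818e-01,
       -1.23631409e-01, -1.02662063e-03]), 'eef_pos': array([0.64400087, 0.22662431, 0.12458906]), 'orientation': array([2.37779856e+00, 2.05138752e+00, 1.74971666e-03]), 'wrist_force': array([-0.73788808,  0.27313228,  6.70247842]), 'ft_torque': array([ 0.05199565,  0.06800789, -0.0136075 ]), 'finger_gap': 0.33455448135395893}
```

View pics/scene2.png

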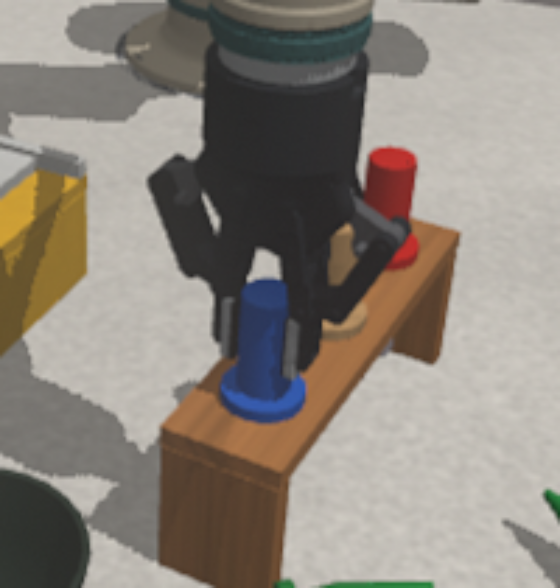

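Both pads hold the blue handle (opening about 28 mm), above the collar. Lifting.

>>> {"name": "send_rows", "arguments": {
  "plan": [
    [[1,0,0,-10,0,0,0],[1,0,0,-25,0,0,0],[1,0,0,-45,0,0,0],[1,0,0,-70,0,0,0],[1,0,0,-95,0,0,0],[1,0,0,-120,0,0,0],[1,0,0,-130,0,0,0],[1,0,0,-130,0,0,0],[1,0,0,-130,0,0,0]]
  ],
  "grip_force": 100
}}

```text
t: 3.8
eef_pos: [0.6434, 0.2265, 0.2541]
orientation: [2.378, 2.052, 0.001]
wrist_force: [0.0, -1.3, -2.6]
finger_gap: 0.331
```

Run:
```python
from h import *
o=observe();print(o["t"],o["finger_gap"],o["wrist_force"],o["eef_pos"])
c=camera("scene")[:,:,::-1]; cv2.imwrite("pics/scene3.png",c)
print(shift([.535,-.060,.255],84))
```

```text
3.8 0.33132646712626457 [ 0.04256836 -1.30111313 -2.59866066] [0.64342779 0.226508   0.2540554 ]
(array([-299.1,  -64.7,   -1.8]), array([-0.07,  0.07, -2.43]))
```

View pics/scene3.png

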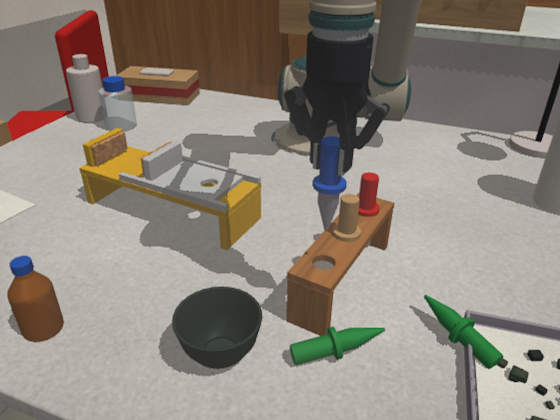

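The drift is out of the rack, held upright at (330,180), and red and scraper are still in place. I'm moving to a viewing point beside the cradle hole.

>>> {"name": "send_rows", "arguments": {
  "plan": [
    [[1,-35,-7,-2,0,0,-1],[1,-75,-16,-2,0,0,-2.4],[1,-115,-25,-2,0,0,-2.4],[1,-155,-33,-2,0,0,-2.4],[1,-195,-42,-2,0,0,-2.4],[1,-235,-51,-2,0,0,-2.4],[1,-270,-58,-2,0,0,-2.4],[1,-290,-63,-2,0,0,-2.4],[1,-299,-65,-2,0,0,-2.4],[1,-299,-65,-2,0,0,-2.4],[1,-299,-65,-2,0,0,-2.4],[1,-299,-65,-2,0,0,-2.4]]
  ]
}}

```text
t: 4.85
eef_pos: [0.535, -0.0586, 0.2544]
orientation: [-2.333, -2.101, 0.002]
wrist_force: [-0.1, 0.2, -1.6]
finger_gap: 0.33
```

Run:
```python
from h import *
T=wristpose(); im=camera("wrist"); np.save("T2.npy",T); print(observe()["t"],T.round(4))
im=im[:,:,::-1]; cv2.imwrite("pics/w2.png",im)
p=proj("wrist",[.4855,-.055,.095],T); print(p, proj("wrist",[.4844,-.0655,.085],T))
u,v=p.astype(int); print(u,v)
u0,v0=max(u-50,0),max(v-40,0); print(u0,v0)
cv2.imwrite("pics/w2c.png",cv2.resize(im[v0:v0+90,u0:u0+100],None,fx=6,fy=6,interpolation=cv2.INTER_CUBIC))
```

```text
4.9 [[ 1.041e-01  9.946e-01 -2.400e-03  5.350e-01]
 [ 9.946e-01 -1.041e-01  4.000e-04 -5.860e-02]
 [ 1.000e-04 -2.500e-03 -1.000e+00  2.544e-01]
 [ 0.000e+00  0.000e+00  0.000e+00  1.000e+00]]
[272.82852712 147.08825382] [262.71297389 146.29011482]
272 147
222 107
```

View pics/w2.png

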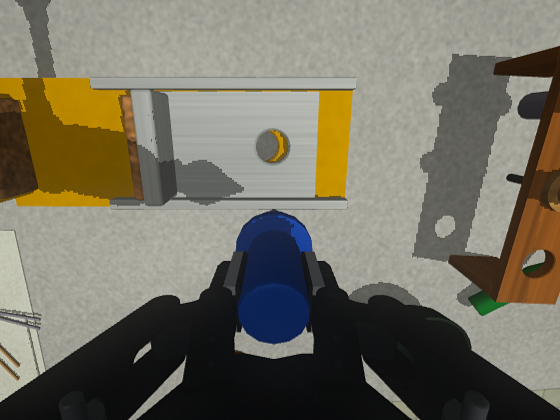

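View pics/w2c.png

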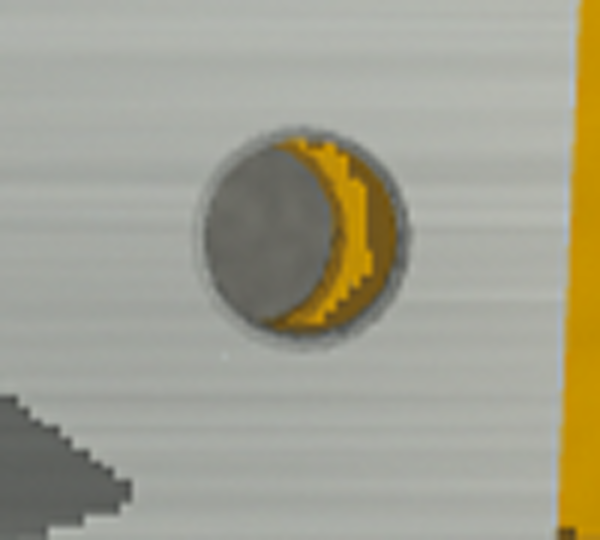

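Run:
```python
from h import *
T=np.load("T2.npy"); g=lambda u,v,z:atz("wrist",222+u/6,107+v/6,z,T)
ph=g(303,239,.095); e=g(342,236,.085)
r=[atz("wrist",*q,.095,T) for q in [(92,90),(355,88.5)]]; d=r[1]-r[0]; d/=np.linalg.norm(d); print("axis",d,np.degrees(np.arctan2(d[1],d[0])))
print("plate",ph,"edge",e); off=16.5e-3-(e-ph)@d; print("off",off,"bed",ph-off*d)
b=ph-off*d
print("check circle"); 
for a in range(0,360,45):
    c=b+.0165*np.array([np.cos(np.radians(a)),np.sin(np.radians(a)),0]); c[2]=.085; print(((proj("wrist",c,T)-[222,107])*6).round(0))
```

```text
axis [0.09817477 0.99516919 0.        ] 84.36592470848917
plate [ 0.48521566 -0.05530284  0.095     ] edge [ 0.48619028 -0.04866308  0.085     ]
off 0.009796631463974546 bed [ 0.48425387 -0.06505214  0.095     ]
check circle
[257. 330.]
[321. 295.]
[342. 225.]
[307. 158.]
[236. 136.]
[171. 173.]
[152. 245.]
[188. 309.]
```

Run:
```python
from h import *
T=np.load("T2.npy"); p=lambda q: proj("wrist",T[:3,:3]@np.array(q)+T[:3,3],T)
print(p([0,0,-.0434]),p([0,0.015,-.0434]),p([0.015,0,-.0434]))
im=cv2.imread("pics/w2.png"); cv2.imwrite("pics/w2h.png",cv2.resize(im[200:350,200:350],None,fx=4,fy=4))
print(shift([.4843,-.0652,.215],84.4))
```

```text
[274.6825808 316.4804272] [274.61291413 347.48351529] [312.4540142  316.54998646]
(array([-11.9, -49.8,  39.7]), array([-0.12,  0.01, -0.35]))
```

View pics/w2h.png

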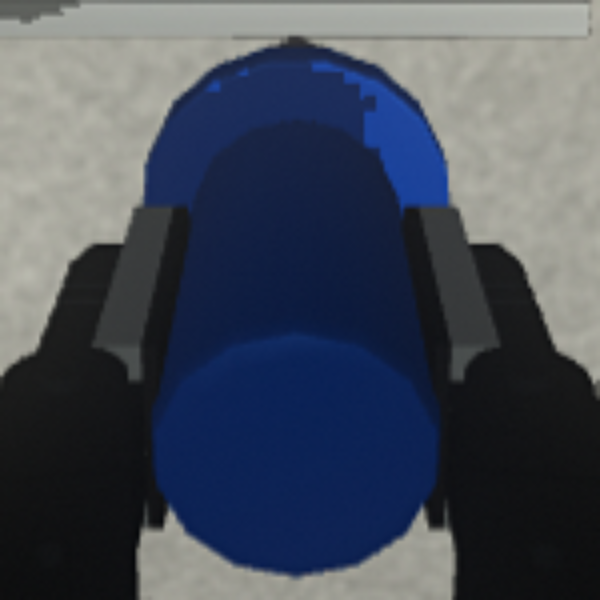

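>>> {"name": "send_rows", "arguments": {
  "plan": [
    [[1,-5,-20,0,0,0,-0.3],[1,-10,-40,5,0,0,-0.3],[1,-12,-49,20,0,0,-0.3],[1,-12,-49,38,-0.1,0,-0.3],[1,-12,-49,40,-0.1,0,-0.3],[1,-12,-49,40,-0.1,0,-0.3],[1,-12,-49,40,-0.1,0,-0.3]]
  ]
}}

```text
t: 5.48
eef_pos: [0.4861, -0.0648, 0.2153]
orientation: [2.326, 2.111, 0.001]
wrist_force: [0.4, -0.5, -1.3]
finger_gap: 0.329
```

Run:
```python
from h import *
T=wristpose(); s=camera("scene")[:,:,::-1]; t=camera("top")[:,:,::-1]; print(observe()["t"],T.round(4))
tip=T[:3,:3]@np.array([0,0,.0966])+T[:3,3]; print("tip exp",tip,proj("scene",tip),proj("top",tip), "bedhole scene",proj("scene",[.4843,-.0652,.085]))
im=np.zeros((590,800,3),np.uint8)
im[:400,:400]=cv2.resize(s[120:220,150:250],None,fx=4,fy=4,interpolation=cv2.INTER_CUBIC)
im[:400,400:]=cv2.resize(t[195:295,340:440],None,fx=4,fy=4,interpolation=cv2.INTER_CUBIC)
cv2.imwrite("pics/st4.png",im[:400])
```

```text
5.5833 [[ 9.700e-02  9.953e-01  7.000e-04  4.861e-01]
 [ 9.953e-01 -9.700e-02 -1.000e-04 -6.480e-02]
 [-0.000e+00  7.000e-04 -1.000e+00  2.153e-01]
 [ 0.000e+00  0.000e+00  0.000e+00  1.000e+00]]
tip exp [ 0.48615235 -0.06478297  0.11868577] [203.17942072 170.99590365] [398.20816816 248.48012695] bedhole scene [204.71996522 185.83313136]
```

View pics/st4.png

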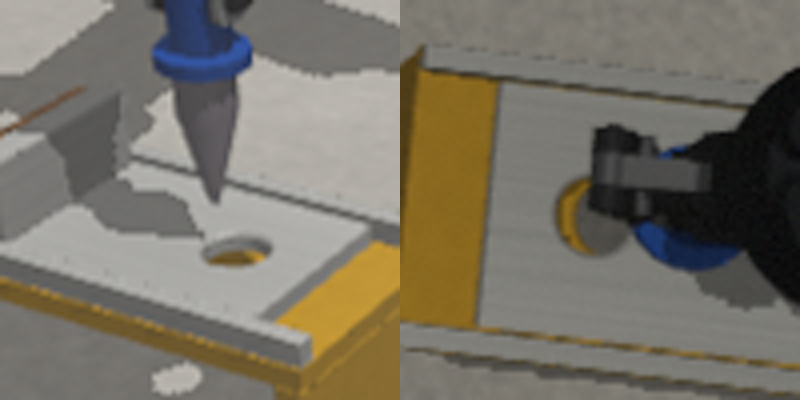

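Run:
```python
from h import *
T=wristpose()
for z in [.0966,.0486,.0246,.0206]:
    q=T[:3,:3]@np.array([0,0,z])+T[:3,3]; print(z,((proj("scene",q)-[150,120])*4).round(1))
for d in ([.003,0,0],[0,.003,0]):
    q=T[:3,:3]@np.array([0,0,.0966])+T[:3,3]+d; print(((proj("scene",q)-[150,120])*4).round(1))
for c in ([.4852,-.0553,.095],[.4843,-.0652,.085]):print(((proj("scene",c)-[150,120])*4).round(1))
print(shift([.4848,-.0657,.150],84.4))
```

```text
0.0966 [211.5 203.4]
0.0486 [204.1 111.8]
0.0246 [200.2  64.1]
0.0206 [199.5  56. ]
[208.4 206. ]
[217.  204.5]
[234.5 250.1]
[218.9 263.3]
(array([-0.6, -1.6, 65.7]), array([0.09, 0.02, 0.  ]))
```

>>> {"name": "send_rows", "arguments": {
  "plan": [
    [[1,-1,-1.4,10,0,0,0],[1,-1,-1.4,25,0,0,0],[1,-1,-1.4,40,0,0,0],[1,-1,-1.4,52,0,0,0],[1,-1,-1.4,55,0,0,0],[1,-1,-1.4,55,0,0,0]]
  ],
  "grip_force": 120
}}

```text
t: 6.08
eef_pos: [0.4845, -0.0653, 0.1598]
orientation: [-2.327, -2.109, -0.001]
wrist_force: [-0.4, 3.1, -1.9]
finger_gap: 0.326
```

Run:
```python
from h import *
o=observe(); print(o["t"],o["eef_pos"],o["wrist_force"],o["ft_torque"],shift([.4848,-.0657,.1196],84.4))
s=camera("scene")[:,:,::-1]
cv2.imwrite("pics/s5.png",cv2.resize(s[120:240,130:270],None,fx=5,fy=5,interpolation=cv2.INTER_CUBIC))
```

```text
6.0833 [ 0.48454435 -0.06528762  0.15984711] [-0.40390403  3.10406789 -1.92192148] [ 0.60383557 -0.05070201  0.01693043] (array([-0.4,  0.3, 40.2]), array([-0.01, -0.08, -0.01]))
```

View pics/s5.png

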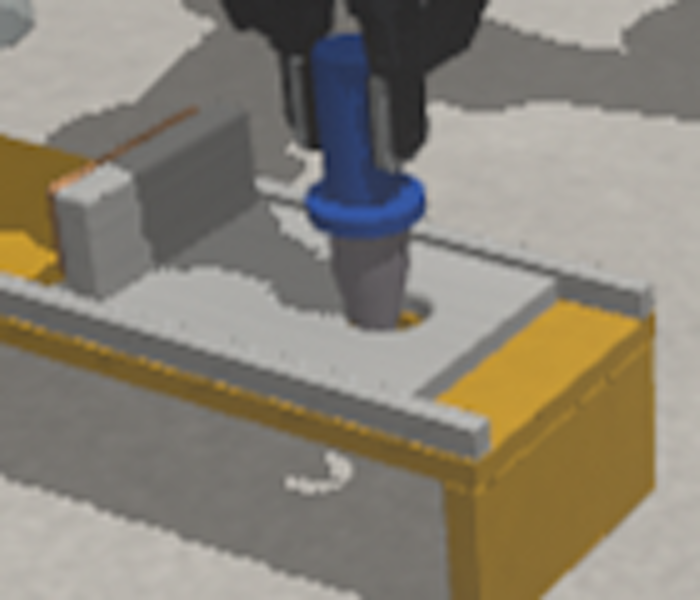

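The drift is in both holes and starting to draw the plate: about 3 N along +y. I'll push on gently.

>>> {"name": "send_rows", "arguments": {
  "plan": [
    [[1,-0.4,0.2,4,0,0,0],[1,-0.4,0.2,8,0,0,0],[1,-0.4,0.2,12,0,0,0],[1,-0.4,0.2,16,0,0,0],[1,-0.4,0.2,16,0,0,0]]
  ]
}}

```text
t: 6.55
eef_pos: [0.4848, -0.0658, 0.1437]
orientation: [-2.327, -2.11, -0.001]
wrist_force: [0.6, 2.6, -2.3]
finger_gap: 0.325
```

Run:
```python
from h import *
o=observe(); print(o["t"],o["eef_pos"],o["wrist_force"],o["ft_torque"],shift([.4848,-.0657,.1196],84.4))
s=camera("scene")[:,:,::-1]
cv2.imwrite("pics/s6.png",cv2.resize(s[120:240,130:270],None,fx=5,fy=5,interpolation=cv2.INTER_CUBIC))
```

```text
6.55 [ 0.48477967 -0.06584923  0.14366929] [ 0.64477639  2.6248572  -2.28587544] [ 0.55044609 -0.24243863  0.01878424] (array([ 0.1,  0. , 24.1]), array([ 0.01, -0.05, -0.  ]))
```

View pics/s6.png

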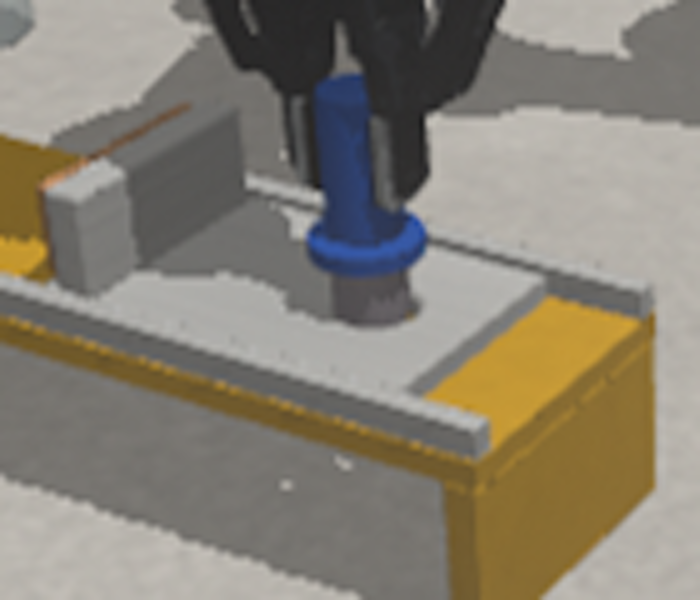

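>>> {"name": "send_rows", "arguments": {
  "plan": [
    [[1,0,0,3,0,0,0],[1,0,0,6,0,0,0],[1,0,0,9,0,0,0],[1,0,0,12,0,0,0],[1,0,0,12,0,0,0]]
  ]
}}

```text
t: 7.02
eef_pos: [0.4846, -0.0659, 0.1311]
orientation: [-2.327, -2.11, -0.0]
wrist_force: [1.1, 1.4, -2.5]
finger_gap: 0.326
```

>>> {"name": "send_rows", "arguments": {
  "plan": [
    [[1,0,0,3,0,0,0],[1,0,0,6,0,0,0],[1,0,0,8,0,0,0],[1,0,0,10,0,0,0],[1,0,0,11,0,0,0],[1,0,0,12,0,0,0],[1,0,0,12,0,0,0]]
  ]
}}

```text
t: 7.6
eef_pos: [0.4845, -0.066, 0.1197]
orientation: [-2.327, -2.11, 0.0]
wrist_force: [-2.6, 2.3, 4.4]
finger_gap: 0.328
```

Run:
```python
from h import *
o=observe(); print(o["t"],o["eef_pos"],o["wrist_force"],o["ft_torque"])
s=camera("scene")[:,:,::-1]
cv2.imwrite("pics/s7.png",cv2.resize(s[120:240,130:270],None,fx=5,fy=5,interpolation=cv2.INTER_CUBIC))
```

```text
7.6 [ 0.48447095 -0.0660075   0.11968946] [-2.586881    2.28075396  4.36101861] [ 0.37359328  0.16961946 -0.02294294]
```

View pics/s7.png

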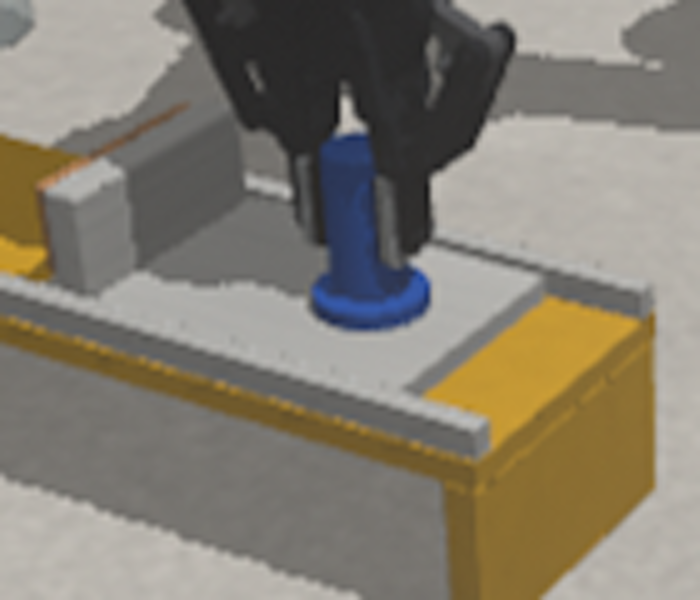

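The collar is on the plate and the force has turned to a push of +4 N. I'll give it a small press, then release and retreat straight up.

>>> {"name": "send_rows", "arguments": {
  "plan": [
    [[1,0,0,1,0,0,0],[1,0,0,1,0,0,0],[0.5,0,0,0.5,0,0,0],[0.3,0,0,0,0,0,0],[0,0,0,0,0,0,0],[0,0,0,0,0,0,0],[0,0,0,0,0,0,0],[0,0,0,0,0,0,0]]
  ]
}}

```text
t: 8.32
eef_pos: [0.4845, -0.0661, 0.1196]
orientation: [-2.327, -2.11, 0.0]
wrist_force: [-1.0, -0.5, 0.1]
finger_gap: 1.001
```

>>> {"name": "send_rows", "arguments": {
  "plan": [
    [[0,0,0,-15,0,0,0],[0,0,0,-40,0,0,0],[0,0,0,-80,0,0,0],[0,0,0,-115,0,0,0],[0,0,0,-130,0,0,0],[0,0,0,-130,0,0,0],[0,0,0,-130,0,0,0]]
  ]
}}

```text
t: 8.9
eef_pos: [0.4849, -0.0663, 0.2502]
orientation: [2.326, 2.11, 0.001]
wrist_force: [0.4, 0.7, -0.3]
finger_gap: 1.004
```

Run:
```python
from h import *
T=wristpose(); w=camera("wrist")[:,:,::-1]; s=camera("scene")[:,:,::-1]; t=camera("top")[:,:,::-1]
o=observe(); print(o["t"],o["eef_pos"],o["wrist_force"],o["finger_gap"]); np.save("T3.npy",T)
cv2.imwrite("pics/w8.png",w); cv2.imwrite("pics/s8.png",s)
b=np.array([.4843,-.0652,.085])
print("top exp",proj("wrist",b+[0,0,.078],T), "scene top/base", proj("scene",b+[0,0,.078]),proj("scene",b+[0,0,.018]))
```

```text
9.05 [ 0.48348791 -0.06594608  0.24787547] [-0.03085115  0.36199716  0.3795555 ] 0.9978233046895826
top exp [275.72155808 214.74569271] scene top/base [201.73877955 149.5109662 ] [204.0554023 177.7362307]
```

View pics/w8.png

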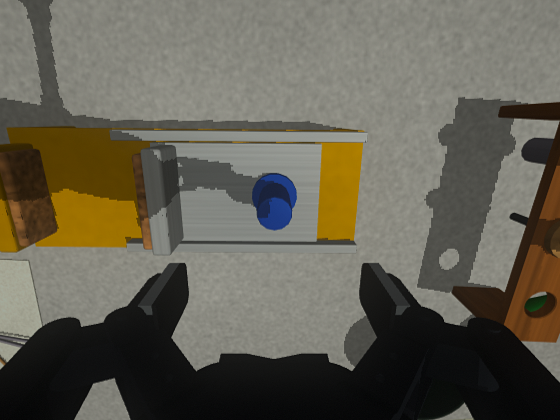

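View pics/s8.png

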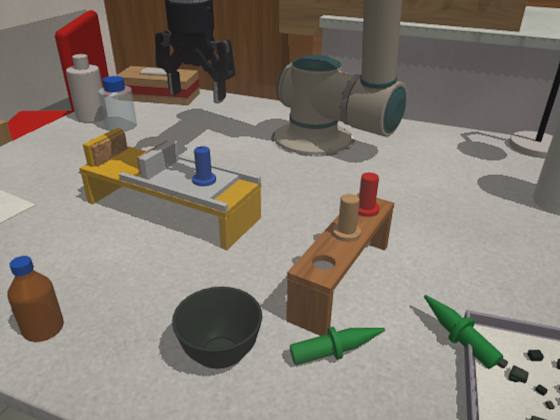

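The drift stands upright with its collar down: handle top at wrist (275,213), predicted (276,215); scene (203,150). Red pin unmoved at scene (369,190). Last check is the jaw travel, from the plate edge in pictures before and after.

Run:
```python
from h import *
d=np.array([.0982,.9952,0]); b=np.array([.4843,-.0652,.095])
for n,t,row in (("w2","T2",110),("w8","T3",160),("w2","T2",180),("w8","T3",225)):
    im=cv2.cvtColor(cv2.imread(f"pics/{n}.png"),cv2.COLOR_BGR2HSV); T=np.load(t+".npy")
    r=im[row,290:345,1]; u=290+int(np.argmax(r>120)); p=atz("wrist",u-.5,row,.095,T); print(n,u,p.round(4),"along",((p-b)@d).round(4))
T=np.load("T3.npy"); print(atz("wrist",275.2,213,.163,T))
```

```text
w2 318 [ 0.4548 -0.0081  0.095 ] along 0.0539
w8 321 [ 0.4528 -0.0167  0.095 ] along 0.0452
w2 315 [ 0.5233 -0.0154  0.095 ] along 0.0534
w8 317 [ 0.5217 -0.0244  0.095 ] along 0.0442
[ 0.48276517 -0.06548326  0.163     ]
```

```bash
python3 -c "
from station import *
print(sign_off()); o=observe(); print(o['t'],o['wrist_force'])"
```

```text
the job is handed in; nothing more can be done
None
the job is handed in; nothing more can be done
```

The blue drift is in the cradle, fully home: I lifted it from the rack, pushed it point down through the jaw plate and the bed hole, then let go and backed straight up. I handed the job in just after 9 s of robot time; sign-off gives no verdict.

What the last checks showed:
- **Drift:** it stands upright with its collar on the plate. The wrist camera puts the handle about 1.5 mm from the estimated bed-hole axis.
- **Jaw:** the plate moved about 9 mm towards line, from a measured offset of about 9.8 mm, so about 1 mm remains. That figure comes from the plate's edge in the pictures, not a direct joint reading.
- **Forces:** the wrist readings during the push stayed under about 5 N.
- **Red pin and robot:** the pin is still in its place in the rack, and the open gripper touches nothing.

- **Green look-alikes:** both fell over within the first 2 s. They looked to be standing on their points, and I did not see the arm near them. Both still lie on the table.
- **Camera disagreement:** the cameras differed by 1 to 2 mm on positions, which is about the stated calibration error.

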